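Fire the last cleat and hold the nailer's magazine open for reloading

ROBOT

A 6-joint arm with a two-finger parallel gripper is mounted at the origin on the work surface. World frame = base frame: x ahead of the robot, y to its left, z up, the work surface at z = 0. Lengths are in mm, angles in rad, forces in N, time in s.
With the tool pointing down it reaches from about 400 to 925 mm from the base axis. Payload 12.5 kg.
Tool frame: the origin (TCP) lies at the very end of the fingers, on their centre line; the grasp point (between the pads) lies 19 mm behind it; z points along the fingers, x is the direction in which the jaws open and shut, and the axes are right-handed (so a half turn about z gives the same grasp; the last joint's range is limited). The gripper opens to 95 mm and grips with 3 to 60 N. Pads are 20 mm wide; open, the fingers measure 119 mm over their backs; the gripper's body (75 mm by 180 mm) begins 59 mm behind the grasp point.
Start: joints at [-1.456, 0.491, 1.559, -0, 1.092, -0.106], TCP at [136.903, -609.84, 214.661] pointing down, gripper open.
Joint ranges: [-3.1, 3.1], [-0.84, 2.19], [0.05, 2.79], [-1.13, 4.28], [0.06, 2.93], [-2.69, 2.69]. Speed limits (rad/s): [2.22, 2.22, 2.79, 3.14, 3.14, 3.14].

INTERFACE

Orientations are given as a unit quaternion [x, y, z, w].
In Python, from rig import manip gives the robot as it stands. The module is installed in compiled form; this text tells all that it offers. Calls block until the motion is done:
- manip.move_to(position, orientation): joint-space move of the TCP to a pose.
- manip.servo_line(position, ori=None, vel=150, force_limit=None): straight line of the TCP; ori=None keeps the orientation; vel is the mean speed in mm/s. With force_limit (N) it stops when the force on the tool has changed by that much, and returns True; else False.
- manip.move_j(angles): joint-space move.
- manip.release() and manip.gripper_close(newtons=None): open the fingers fully, or close them until they stop; newtons is the grip in N (None keeps the last).
- manip.dwell(seconds).
- manip.inverse_kinematics(position, orientation): joint angles nearest the present ones, or None.
- manip.get_state(): the state.
- manip.snapshot(name): name is "scene" or "side" or "wrist"; returns the picture (384x512x3 uint8, blue, green, red); there is no depth.
- manip.camera_model(name): a dict with "K" (3x3 intrinsics, pixels), "world_to_cam" (4x4, takes a point from world to camera coordinates). Camera axes: x right, y down, z forward; pixel columns grow to the right and rows downward; lengths in mm; the calibration is good to about 2 mm. A picture is of the moment at which its call begins: read the wrist's pose just before it. camera_model takes no time and is no camera call; for the wrist camera it gives the pose at the moment of the call.
A pose or a line that the arm cannot do raises manip.MotionError and nothing moves.
- manip.sign_off(): hands the job in, once; it reports no verdict.
Trained networks look in the newest picture that a camera, given by its name, has taken for a name from the list of things; names that differ only in an ending like _2 or _b are one class to them, and where a whole thing is asked for, a point or a joint stands for the part that bears it (a point fixed in the world has none). Each returns a list of dicts, best first, with "score" (0 to 1); they miss things now and then, are a little off and sometimes report something else, mostly with a low value. They report only what shows in the picture. A call takes as long as a camera call. They do not tell look-alikes from the thing itself.
- manip.trace(camera, label): "region" (384x512 bool, what is visible of it).
- manip.mark_of(camera, label): "xyz" ([x, y, z] in mm, in world coordinates, good to about 4 mm: a listed point, or the origin of a listed thing).
The state is a dict: "time_s": time; "joint_pos": joint angles; "dq": joint speeds; "joint_torque": joint torques, N m; "ee_pos": TCP position; "tool_rot": TCP orientation; "contact_force": force on the tool from outside, world axes, zero at the start; "wrist_torque": the same for the moment, N m; "grip_width": finger opening in mm.
Only numpy, scipy, OpenCV 4.12 (cv2) and the standard library are available. Lean on these libraries where they do the work, as an engineer would, in place of code of your own. Each camera call takes 0.05 s, during which the arm holds its last target.

TASK

Take up the mallet and strike the ram on top of the floor nailer with a brisk blow, right down to the bottom of its stroke, so that the last cleat goes into the offcut; then set the mallet down on the bench, clear of the nailer. Now pull the sprung pusher back along the magazine until its rear edge is at the white load line, and finish still holding it there so that I can drop in a new strip. Leave the other things on the bench where they are.

Things in the scene. Friction and masses are not known exactly. Their poses are not given: they have to be found in the camera images.
- nailer: upright mallet-struck floor nailer on a flooring offcut (400 x 120 x 19 mm), fixed to the bench. Origin on the bench under the ram's vertical axis, z up; its magazine runs out level along the nailer's own -x. Nose block 64 x 56 mm, to 103 mm height; on it the barrel with its nut, 56 mm across, to 198 mm. A hand grip stands on the +x side, to 120 mm out and 190 mm height.
- ram (a joint): how far the ram is driven down, in m: 0 up at rest, 0.045 at the bottom of its stroke. A return spring pushes it up with about 4 N at the top and 8 N at the bottom and brings it back up by itself. A brisk blow moves the ram at 0.1 m/s or more; a slow push will not fire a cleat.
- ram_cap (a point): centre of the ram's flat steel cap (40 mm across, 18 mm thick), on its top face, 268 mm above the bench when up; it moves straight down with the ram.
- pusher (a joint): how far the magazine's pusher is pulled back along the nailer's -x, in m: 0 at rest near the nose, 0.080 at the load line, 0.098 at its end stop. A coiled spring pulls it back towards the nose with 8 N at 0, growing to about 11 N at the line.
- pusher_post (a point): centre of the top of the pusher's upright round black finger post: 22 mm thick, 40 mm tall, its top 140 mm above the bench, standing in the middle of the pusher's saddle (44 mm along the magazine, 46 mm across, top at 100 mm height). At rest the post is 110 mm from the ram's axis.
- pusher_edge (a point): middle of the lower edge of the saddle's rear face (the side away from the barrel), at the height of the rails' top, 22 mm behind the axis of the post.
- load_line (a point): the white load line, 2 mm wide, across the tops and down the sides of the magazine's two rails, 212 mm from the ram's axis; this point is its middle, at the height of the rails' top (87 mm). The magazine is a dark steel channel, 44 mm wide over the rails, 32 to 236 mm from the ram's axis; behind it an end cap, 88 mm high, to 275 mm.
- mallet: mallet standing on one face of its head: black rubber head, a cylinder 56 mm across and 76 mm tall with its axis upright, and a pale wooden handle that sticks out level along the mallet's own -x. Origin at the centre of the face it stands on, z up the head's axis. About 0.4 kg.
- mallet_head (a point): centre of the mallet's head, 38 mm above the face it stands on.
- mallet_handle (a point): a good place to grip the handle, on its middle line, 68 mm from the head's axis; the handle there is 20 mm wide and 28 mm tall with flat sides, its middle 38 mm above the bench, and it ends 216 mm from the head's axis.
- tapping_block: bystander: pale wooden tapping block lying on the bench, 120 x 50 x 40 mm, origin under its centre.
- cleat_carton: bystander: cardboard carton of cleats, 110 x 90 x 55 mm, origin under its centre.
- cleat_strip: bystander: new strip of steel cleats lying flat on the bench, 76 x 38 x 4 mm, origin under its centre.
Things that resemble listed ones, but are neither listed nor needed, are in the scene too. Leave any orange or purple look-alike of the mallet alone.

How it is judged (in metres and radians):
On the way, in this order (a step that is already met when the one before it is completed fails the run):
1. the held mallet strikes the ram: it moves down at more than 0.1 m/s under the mallet's head (value of joint ram above 0.008 m and velocity of joint ram above 0.1 m/s and contact force between mallet and ram above 0.5 N and contact force between the fingers and mallet above 1 N).
2. the mallet has driven the ram to the bottom of its stroke (within 5 mm) (value of joint ram above 0.04 m and contact force between mallet and ram above 0.5 N and contact force between the fingers and mallet above 1 N).
3. the mallet is down on the bench, let go and clear of the nailer, and the ram is back up (height (world z) of mallet_head below 0.05 m and linear speed of mallet below 0.03 m/s and contact force between the fingers and mallet below 0.1 N and contact force between mallet and nailer below 0.1 N and value of joint ram below 0.005 m), for 0.2 s.
4. the pusher is held at the load line by the fingers (value of joint pusher between 0.075 and 0.085 m and contact force between the fingers and pusher above 2 N), for 0.3 s.
At the end, for the whole second after the job is handed in: The fingers hold the pusher with its rear edge within 5 mm of the load line (joint 0.075 to 0.085), pressing on it with more than 2 N; the ram is back up (within 5 mm); the mallet rests on the bench, standing or lying (centre of its head below 50 mm), touching neither robot nor nailer (all of step 4 and contact force between mallet and nailer below 0.1 N and contact force between the arm and mallet below 0.1 N and height (world z) of mallet_head between 0.01 and 0.05 m and linear speed of mallet below 0.03 m/s and value of joint ram below 0.005 m); the arm keeps its last pose, push and grip.
It fails at once if the tapping block is moved by more than 30 mm (distance of tapping_block from where it was at the start of the episode above 0.03 m).
It fails at once if the carton of cleats is moved by more than 30 mm (distance of cleat_carton from where it was at the start of the episode above 0.03 m).
It fails at once if the strip of cleats is moved by more than 30 mm (distance of cleat_strip from where it was at the start of the episode above 0.03 m).
It fails at once if the mallet is dropped or thrown (in free flight with its head's centre more than 100 mm above the bench) (height (world z) of mallet_head above 0.1 m and contact force between mallet and anything else below 0.05 N).
It also fails if it takes over 61 s, if anything falls off the work surface, if the arm or the gripper's body presses on something with over 40 N, if the wrist force passes 120 N, or if a joint passes its speed limit or range.

## Working session

There is one attempt and no reset: what is moved stays moved. The work goes in short steps, each a Python script; the robot and the scene stay as the last script left them, time stands still between calls to the robot, and variables do not carry over. Pictures are saved under pics/ and viewed, and the job is handed in when it is done.

```bash
mkdir -p pics; ls
python3 - <<'E'
from rig import manip
import cv2,numpy as np
for c in ["scene","side","wrist"]:
    im=manip.snapshot(c); cv2.imwrite(f"pics/a_{c}.png",im)
    for l in ["mallet","mallet_head","mallet_handle","nailer","ram_cap","pusher_post","load_line","pusher_edge","tapping_block","cleat_carton","cleat_strip"]:
        if c=="wrist" and l not in("mallet",): continue
        for d in manip.mark_of(c,l)[:4]:
            p=np.array(d["xyz"]);m=manip.camera_model(c);q=m["world_to_cam"]@np.r_[p,1];u=m["K"]@q[:3];u=u[:2]/u[2]
            print(c,l,round(d["score"],2),p.round(0),u.round(0))
s=manip.get_state();print(s["time_s"],s["ee_pos"],s["tool_rot"])
E
```

```text
pics
scene mallet 0.96 [654. 362.  -1.] [356. 254.]
scene mallet 0.95 [327. 530.   3.] [377. 179.]
scene mallet 0.9 [523. 321.   2.] [332. 224.]
scene mallet_head 0.97 [655. 365.  39.] [359. 245.]
scene mallet_head 0.92 [321. 533.  35.] [379. 171.]
scene mallet_head 0.81 [531. 328.  38.] [336. 217.]
scene mallet_head 0.37 [457. 345.  36.] [336. 201.]
scene mallet_handle 0.88 [389. 558.  35.] [392. 183.]
scene mallet_handle 0.72 [694. 424.  36.] [382. 254.]
scene mallet_handle 0.56 [461. 345.  36.] [336. 202.]
scene nailer 0.91 [638.  32.   2.] [245. 259.]
scene ram_cap 0.72 [638.  32. 270.] [244. 191.]
scene pusher_post 0.68 [515. -16.  87.] [225. 211.]
scene pusher_post 0.67 [532.  -3. 138.] [229. 202.]
scene load_line 0.65 [434. -38.  87.] [216. 194.]
scene load_line 0.62 [517. -15.  85.] [225. 212.]
scene pusher_edge 0.65 [437. -41.  87.] [215. 194.]
scene pusher_edge 0.63 [534.  -5. 137.] [228. 203.]
scene pusher_edge 0.58 [515. -13.  85.] [226. 212.]
scene tapping_block 0.91 [ 545. -311.    3.] [129. 246.]
scene cleat_carton 0.71 [ 708. -242.    1.] [150. 288.]
scene cleat_carto
[... 308 characters left out ...]
.  38.] [206. 261.]
side mallet_head 0.76 [322. 539.  37.] [313. 314.]
side mallet_handle 0.85 [464. 348.  36.] [267. 261.]
side mallet_handle 0.85 [692. 424.  35.] [191. 273.]
side mallet_handle 0.79 [386. 555.  38.] [290. 317.]
side nailer 0.67 [639.  25.  -1.] [229. 207.]
side ram_cap 0.53 [636.  30. 270.] [228. 148.]
side pusher_post 0.64 [526.  -8. 140.] [258. 175.]
side pusher_edge 0.42 [508. -18.  85.] [263. 186.]
side tapping_block 0.74 [ 545. -309.    4.] [260. 167.]
side cleat_carton 0.72 [ 710. -242.    4.] [223. 172.]
side cleat_strip 0.72 [733. 211.   0.] [195. 236.]
1.3 [ 136.91107879 -609.83645523  214.6534969 ] [ 7.80710984e-01 -6.24892277e-01  2.18819256e-05  2.86451922e-05]
```

Run:
```python
import cv2
a=cv2.imread("pics/a_scene.png");b=cv2.imread("pics/a_side.png")
cv2.imwrite("pics/s1.png",cv2.resize(a[130:320,290:430],None,fx=4,fy=3.1,interpolation=2)[:600])
cv2.imwrite("pics/s2.png",cv2.resize(b[220:350,160:350],None,fx=4,fy=4,interpolation=2))
```

```text
(no output)
```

View pics/a_scene.png

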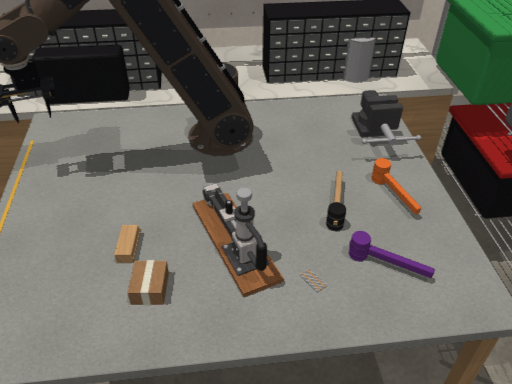

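View pics/a_side.png

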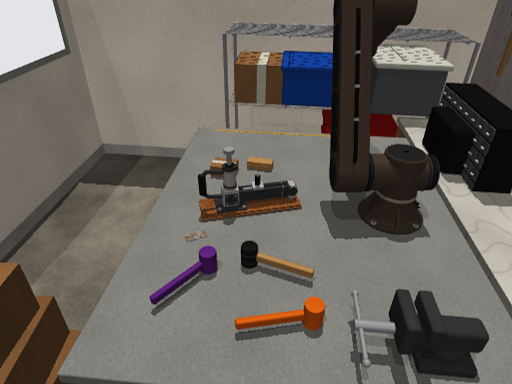

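```bash
ls pics
```

```text
a_scene.png
a_side.png
a_wrist.png
s1.png
s2.png
```

View pics/s1.png

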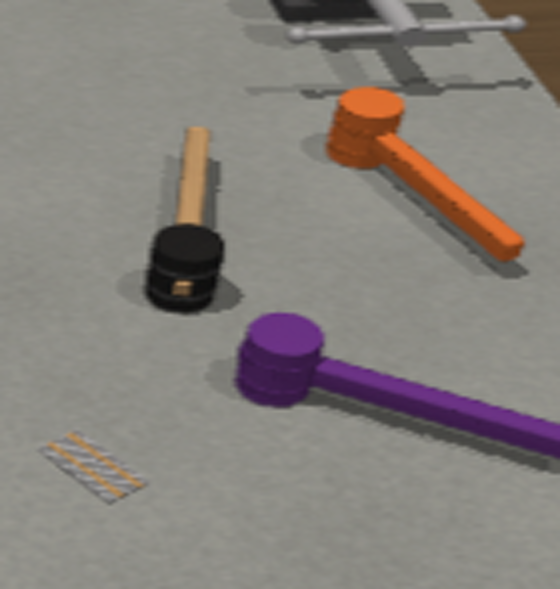

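View pics/s2.png

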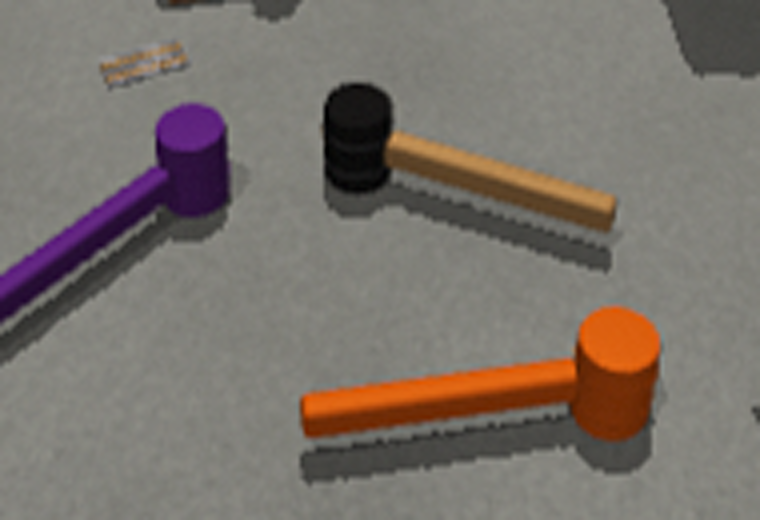

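The mallet candidates in the scene view are the black head with pale handle at (336,217), an orange one at (381,171) and a purple one at (360,246). The crops show that only the one at (336,217) has a black rubber head and a pale wooden handle, so I'm taking that one. Next I'll go over it with the wrist camera.

```bash
cat > h.py <<'E'
from rig import manip
import cv2,numpy as np
from scipy.spatial.transform import Rotation as R
def down(xdeg):
    a=np.radians(xdeg); x=np.array([np.cos(a),np.sin(a),0]); z=np.array([0,0,-1.]); 
    return R.from_matrix(np.c_[x,np.cross(z,x),z]).as_quat()
def proj(c,p):
    m=manip.camera_model(c);q=m["world_to_cam"]@np.r_[p,1];u=m["K"]@q[:3];return u[:2]/u[2]
def look(c,name,labels=(),n=3):
    im=manip.snapshot(c); cv2.imwrite(f"pics/{name}.png",im)
    for l in labels:
        for d in manip.mark_of(c,l)[:n]:
            p=np.array(d["xyz"]); print(c,l,round(d["score"],2),p.round(1),proj(c,p).round(0))
def st(t=""):
    s=manip.get_state(); print(t,"t",round(s["time_s"],2),"p",np.round(s["ee_pos"],1),"f",np.round(s["contact_force"],1),"m",np.round(s["wrist_torque"],2),"w",round(s["grip_width"],1),"q",np.round(s["joint_pos"],2))
E
python3 - <<'E'
from h import *
for x in (-105,75):
    print(x,manip.inverse_kinematics([461,345,300],down(x)),manip.inverse_kinematics([571,48,330],down(x)))
p=manip.get_state()["ee_pos"]
manip.servo_line([p[0],p[1],420],vel=300)
x=-105
manip.move_to([495,336,330],down(x)); st()
look("wrist","w1",["mallet_head","mallet_handle","mallet"])
E
```

```text
-105 [ 5.27758341e-01  3.45248327e-01  1.56370441e+00 -4.44089210e-16
  1.23263992e+00  2.36035406e+00] [-3.13950936e-02  3.20442221e-01  1.52191073e+00 -4.44089210e-16
  1.29923971e+00  1.80120062e+00]
75 [ 5.27758341e-01  3.45248327e-01  1.56370441e+00 -4.44089210e-16
  1.23263992e+00 -7.81238598e-01] [-3.13950936e-02  3.20442221e-01  1.52191073e+00 -4.44089210e-16
  1.29923971e+00 -1.34039203e+00]
 t 5.67 p [495.3 335.6 330. ] f [ 0.4  0.5 -0. ] m [ 0.06  0.05 -0.01] w 95.1 q [ 0.49  0.36  1.46 -0.    1.32  2.32]
wrist mallet_head 0.89 [654.5 366.6  35.3] [209.  73.]
wrist mallet_head 0.88 [322.4 536.9  34.5] [177. 272.]
wrist mallet_head 0.61 [526.7 324.1  35. ] [255. 143.]
wrist mallet_handle 0.93 [459.5 345.4  40.6] [253. 183.]
wrist mallet_handle 0.93 [692.1 421.4  36.9] [168.  57.]
wrist mallet_handle 0.67 [394.3 553.8  36.3] [156. 242.]
wrist mallet 0.89 [326.1 536.5   0.7] [181. 262.]
wrist mallet 0.71 [528.5 324.1  -1.9] [254. 140.]
wrist mallet 0.58 [653. 365.  -0.] [213.  76.]
```

View pics/w1.png

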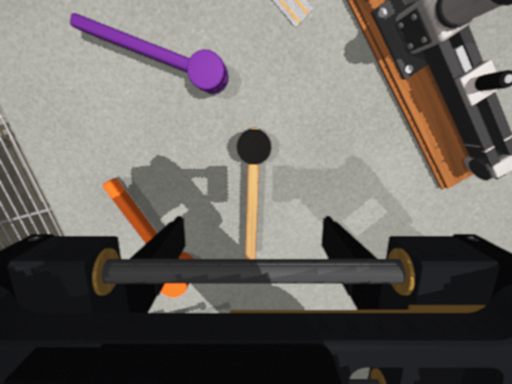

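The wrist view shows the black mallet's head at (254,147) with its pale handle running down to (251,258), clear of the orange and purple ones. I'll fix the handle line from these pixels and grasp.

```bash
cat >> h.py <<'E'
def back(c,u,v,z):
    m=manip.camera_model(c);W=np.array(m["world_to_cam"]);Rm=W[:3,:3];C=-Rm.T@W[:3,3]
    d=Rm.T@np.linalg.inv(m["K"])@np.array([u,v,1.]);return C+d*(z-C[2])/d[2]
E
python3 - <<'E'
from h import *
im=cv2.imread("pics/w1.png").astype(int)
pts=[]
for v in range(170,250,8):
    r=im[v,235:270]; m=(r[:,2]>r[:,0]+45)&(r[:,2]>120); u=np.flatnonzero(m)+235
    if len(u): p=back("wrist",u.mean(),v,52); pts.append(p[:2]); print(v,u.min(),u.max(),p.round(1))
pts=np.array(pts); c=pts.mean(0); d=np.linalg.svd(pts-c)[2][0]; 
if d[0]>0:d=-d
print("dir",d,np.degrees(np.arctan2(d[1],d[0])))
print("head top",back("wrist",254,147,76))
h=np.array([527.5,326.]); h=c+d*np.dot(h-c,d); print("head on line",h,"grip",h+d*64)
E
```

```text
170 247 258 [485.1 339.1  52. ]
178 247 258 [471.6 342.7  52. ]
186 247 258 [457.9 346.4  52. ]
194 247 257 [444.2 351.   52. ]
202 247 257 [430.  354.8  52. ]
210 246 257 [415.8 359.6  52. ]
218 246 256 [401.3 364.4  52. ]
226 246 256 [386.4 368.4  52. ]
234 246 256 [371.2 372.6  52. ]
242 245 255 [356.2 378.5  52. ]
dir [-0.95666578  0.29118824] 163.07089265931526
head top [524.48902047 325.9819427   76.        ]
head on line [527.39676734 325.66084086] grip [466.17015752 344.29688793]
```

```bash
python3 - <<'E'
from h import *
o=down(-107)
g=np.array([466,344.3])
manip.move_to([*g,120],o)
print(manip.servo_line([*g,19],vel=120,force_limit=15)); st()
manip.gripper_close(60); st("closed")
manip.servo_line([*g,100],vel=100); st("lift")
look("wrist","w2",["mallet_head"]); look("side","s3",["mallet_head","ram_cap"]); look("scene","c3",["mallet_head","ram_cap"])
E
python3 - <<'E'
import cv2,numpy as np
b=cv2.imread("pics/s3.png")[190:300,180:330]
cv2.imwrite("pics/s3c.png",cv2.resize(b,None,fx=5,fy=5,interpolation=2))
E
```

```text
False
 t 7.72 p [466.4 344.5  19.7] f [-1.1  0.1 -0.4] m [0.02 0.03 0.  ] w 95.6 q [ 0.52  0.69  1.83 -0.    0.62  2.39]
closed t 8.88 p [466.  344.3  19. ] f [-0.1  0.4 -0. ] m [0.16 0.06 0.  ] w 19.9 q [0.52 0.69 1.84 0.   0.62 2.39]
lift t 9.84 p [465.7 344.1  99.4] f [ 0.  -0.8 -4.5] m [0.12 0.2  0.02] w 19.8 q [0.52 0.57 1.79 0.   0.79 2.39]
side mallet_head 0.87 [320.7 537.   40. ] [314. 313.]
side mallet_head 0.79 [524.3 328.4 118.3] [249. 236.]
side mallet_head 0.6 [655.6 366.1  39.2] [207. 260.]
side ram_cap 0.6 [634.9  31.9 271.3] [228. 148.]
scene mallet_head 0.89 [653.9 366.6  37.4] [359. 245.]
scene mallet_head 0.72 [528.2 325.8 115.4] [338. 198.]
scene mallet_head 0.68 [319.9 532.   37.8] [379. 170.]
scene ram_cap 0.63 [639.6  33.4 270.9] [245. 191.]
```

View pics/s3c.png

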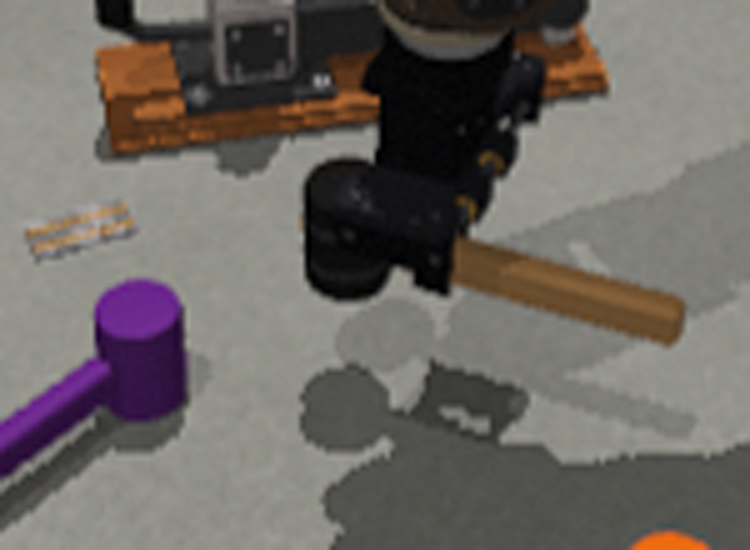

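View pics/w2.png

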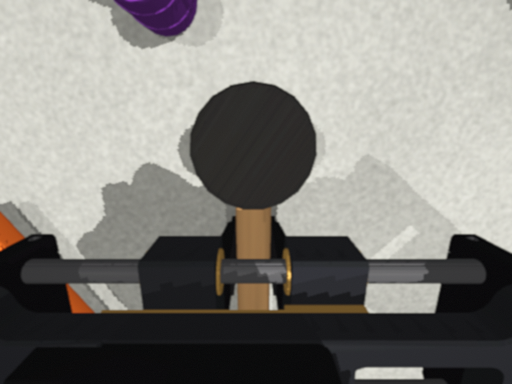

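The mallet is held level in the jaws, with its head disc centred at (253,145) in the wrist view. I'll compute the head offset and go above the ram.

Run:
```python
from h import *
p=manip.get_state()["ee_pos"]
hp=back("wrist",253.3,145,p[2]-19+76); off=hp[:2]-np.array(p[:2]); print("off",off,np.hypot(*off), np.degrees(np.arctan2(off[1],off[0])))
o=down(-107)
ram=np.array([637.,31.])
d=np.array([np.cos(np.radians(-17)),np.sin(np.radians(-17))])
off=off if abs(np.hypot(*off)-64)<8 else d*64
t=ram-off
manip.servo_line([p[0],p[1],340],o,vel=250)
manip.move_to([*t,340],o); st()
look("wrist","w4",["mallet_head","ram_cap"]); look("side","s4",["mallet_head","ram_cap"]); look("scene","c4",["mallet_head","ram_cap"])
a=cv2.imread("pics/s4.png")[100:220,170:320];b=cv2.imread("pics/c4.png")[130:280,170:320]
cv2.imwrite("pics/m4.png",np.hstack([cv2.resize(a,(400,320),interpolation=2),cv2.resize(b,(320,320),interpolation=2)]))
```

```text
off [ 60.3668945  -19.01522949] 63.290922763841365 -17.48413177940152
 t 12.55 p [576.5  51.  339.8] f [ 0.3  0.1 -4.4] m [0.15 0.22 0.04] w 19.9 q [-0.03  0.32  1.49  0.    1.33  1.84]
wrist mallet_head 0.65 [653.5 365.9  40.5] [ 73. 172.]
side mallet_head 0.84 [636.8  35.5 360.5] [226. 125.]
side mallet_head 0.73 [320.2 539.8  39.2] [314. 314.]
side mallet_head 0.61 [653.5 369.3  37.7] [207. 261.]
side ram_cap 0.6 [635.9  29.6 268.9] [228. 148.]
scene mallet_head 0.98 [638.8  34.  356.3] [245. 165.]
scene mallet_head 0.64 [656.  361.1  36.3] [357. 246.]
scene mallet_head 0.61 [318.  530.9  36.6] [378. 170.]
scene ram_cap 0.71 [570.3  51.  358.5] [249. 148.]
scene ram_cap 0.5 [638.6  30.2 271.4] [244. 191.]
scene ram_cap 0.23 [ 709.1 -240.3    3. ] [150. 288.]
```

View pics/m4.png

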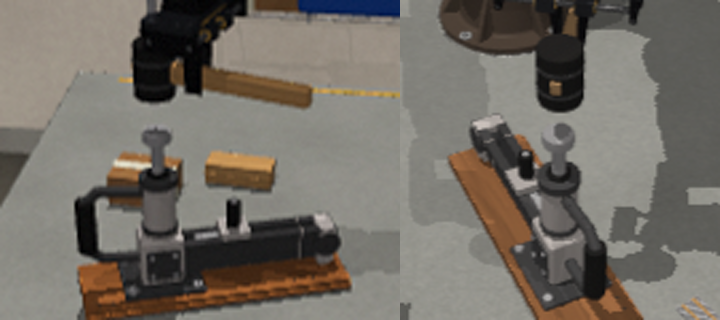

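View pics/w4.png

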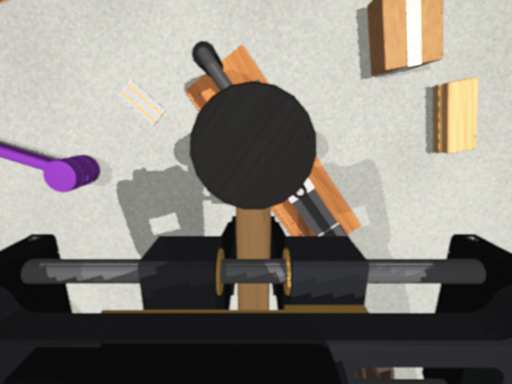

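The head is aligned over the ram cap in both views. I'll make a gentle touch to find the contact height, then strike.

Run:
```python
from h import *
o=down(-107)
p=np.array(manip.get_state()["ee_pos"]); x,y=576.6,50.0
manip.servo_line([x,y,295],vel=100); st()
r=manip.servo_line([x,y,275],vel=20,force_limit=3); st("touch %s"%r)
zc=manip.get_state()["ee_pos"][2]
if r and zc>279:
    manip.servo_line([x,y,zc+40],vel=150)
    r=manip.servo_line([x,y,zc-44.5],vel=350,force_limit=70); st("strike %s"%r)
    r=manip.servo_line([x,y,zc-50],vel=30,force_limit=20); st("push %s"%r)
    look("side","s5",["ram_cap"])
```

```text
t 13.6 p [576.9  50.  295.4] f [-0.8  0.2 -4.1] m [0.14 0.23 0.01] w 19.5 q [-0.03  0.35  1.56 -0.    1.22  1.84]
touch True t 14.18 p [576.5  50.  284.9] f [ 1.3 -0.6 -0.4] m [ 0.07 -0.26  0.05] w 19.3 q [-0.03  0.36  1.58 -0.    1.2   1.84]
strike False t 14.99 p [575.7  50.1 239.5] f [-4.1  0.8  3.3] m [ 0.17  0.79 -0.05] w 19.5 q [-0.03  0.4   1.64  0.    1.1   1.84]
push False t 15.32 p [577.   50.  235.8] f [-2.7  0.6  2.8] m [0.19 0.44 0.04] w 19.5 q [-0.03  0.4   1.65  0.    1.09  1.84]
side ram_cap 0.52 [640.7  33.8 226.6] [227. 159.]
```

Run:
```python
import cv2
a=cv2.imread("pics/s5.png")[100:220,170:320]
cv2.imwrite("pics/s5c.png",cv2.resize(a,(700,560),interpolation=2))
```

```text
(no output)
```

View pics/s5c.png

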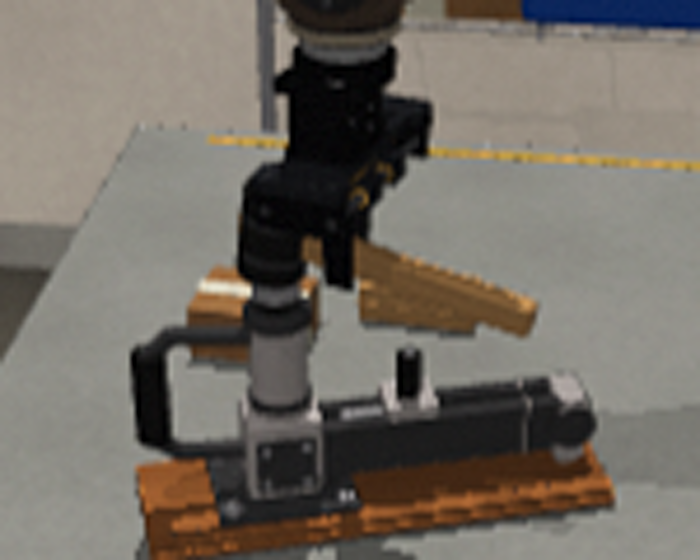

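The ram is down close to the nut, with the cap at about (275,295) in the crop, and the mallet has tilted slightly in the grip. I'll press a bit further to confirm it is at the bottom.

Run:
```python
from h import *
x,y=576.6,50.0
for z in (232.5,229.5):
    r=manip.servo_line([x,y,z],vel=20,force_limit=20); st("push %s"%r)
look("side","s6",["ram_cap"]);look("scene","c6",["ram_cap"])
a=cv2.imread("pics/s6.png")[130:190,200:290];b=cv2.imread("pics/c6.png")[150:240,200:290]
cv2.imwrite("pics/m6.png",np.hstack([cv2.resize(a,(480,320),interpolation=2),cv2.resize(b,(320,320),interpolation=2)]))
```

```text
push False t 15.69 p [576.9  50.  232.6] f [-0.5  1.7  2.9] m [0.21 0.04 0.05] w 19.4 q [-0.03  0.41  1.65  0.    1.08  1.84]
push True t 15.9 p [576.7  50.2 231.5] f [-2.3  0.6  6. ] m [ 0.04  0.19 -0.02] w 19.8 q [-0.03  0.41  1.65  0.    1.08  1.84]
side ram_cap 0.49 [638.5  32.3 224.6] [227. 159.]
scene ram_cap 0.64 [641.2  31.2 224.7] [244. 205.]
```

View pics/m6.png

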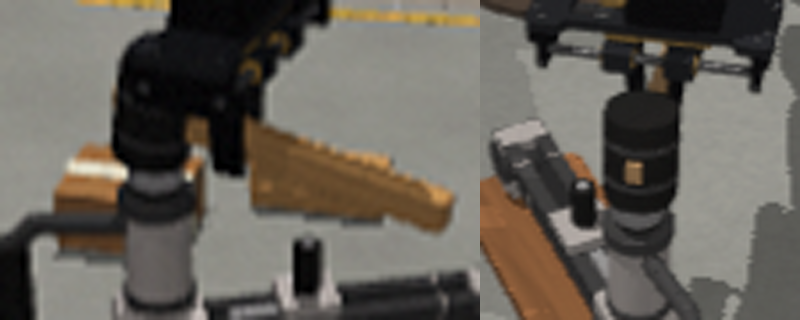

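The pushing force jumped past the 20 N limit while the cap read 224–225 mm, so the ram is at its bottom stop. The clock has plenty left, so I'll repeat one brisk blow as insurance, then lift and inspect the mallet's tilt.

Run:
```python
from h import *
x,y=576.6,50.0
manip.servo_line([x,y,312],vel=200); st("up")
r=manip.servo_line([x,y,232],vel=300,force_limit=70); st("strike %s"%r)
r=manip.servo_line([x,y,228],vel=20,force_limit=20); st("push %s"%r)
manip.servo_line([x,y,345],vel=200); st("up")
look("side","s7",["ram_cap","mallet_head"]);look("scene","c7",["ram_cap","mallet_head"]);look("wrist","w7")
a=cv2.imread("pics/s7.png")[100:200,180:300];b=cv2.imread("pics/c7.png")[110:230,180:300]
cv2.imwrite("pics/m7.png",np.hstack([cv2.resize(a,(384,320),interpolation=2),cv2.resize(b,(320,320),interpolation=2)]))
```

```text
up t 16.66 p [576.   49.9 310.4] f [-0.6 -0.2 -5.6] m [0.06 0.22 0.04] w 19.8 q [-0.03  0.34  1.54  0.    1.26  1.84]
strike False t 17.07 p [574.9  50.2 229.6] f [-5.4  0.4  3.9] m [ 0.22  1.07 -0.05] w 19.5 q [-0.03  0.41  1.66  0.    1.08  1.84]
push False t 17.43 p [575.4  50.1 227. ] f [-6.4  0.9  3.3] m [ 0.22  0.96 -0.03] w 20.0 q [-0.03  0.41  1.66  0.    1.07  1.84]
up t 18.16 p [576.1  50.  343.1] f [ 0.1  0.3 -4.2] m [ 0.03  0.17 -0.02] w 19.9 q [-0.03  0.32  1.48  0.    1.34  1.84]
side ram_cap 0.59 [637.   30.6 268.5] [227. 149.]
side mallet_head 0.94 [631.7  33.5 382. ] [228. 120.]
side mallet_head 0.87 [657.6 367.4  37.5] [206. 260.]
side mallet_head 0.63 [320.7 537.8  39.4] [314. 313.]
scene ram_cap 0.71 [639.8  32.3 269.9] [245. 192.]
scene mallet_head 0.95 [324.5 533.1  36.1] [380. 171.]
scene mallet_head 0.76 [634.6  34.4 379.9] [245. 157.]
scene mallet_head 0.69 [655.2 363.6  33.5] [358. 247.]
```

View pics/m7.png

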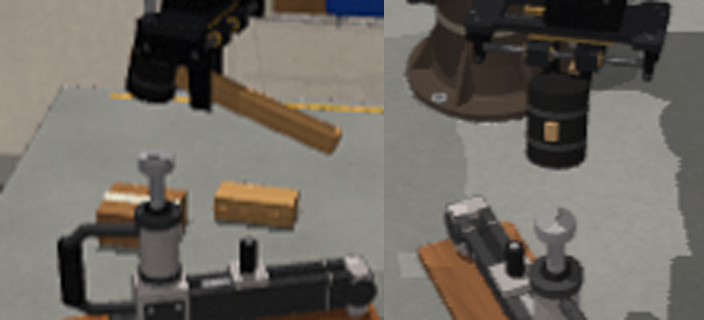

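View pics/w7.png

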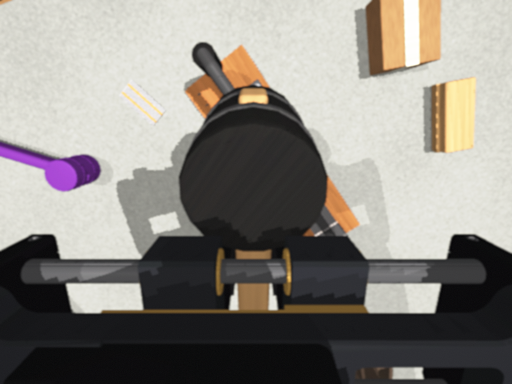

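The ram is back up at 268–270 mm, and the mallet has turned about 17° in the grip with its head up. I'll tilt the tool by that amount to level the mallet and carry it back to its original free spot.

```bash
cat >> h.py <<'E'
def tilted(deg):
    d=np.array([np.cos(np.radians(-17)),np.sin(np.radians(-17)),0]); w=np.cross(d,[0,0,-1])
    return (R.from_rotvec(w*np.radians(deg))*R.from_quat(down(-107)))
def tcp(grip,r): return np.array(grip)+19*r.apply([0,0,1])
E
python3 - <<'E'
from h import *
r=tilted(17); q=r.as_quat()
manip.move_to([466,344,300],down(-107)); 
manip.move_to(tcp([466,344,110],r),q); st()
look("side","s8",["mallet_head"]);look("scene","c8",["mallet_head"])
a=cv2.imread("pics/s8.png")[190:300,200:320]
cv2.imwrite("pics/m8.png",cv2.resize(a,None,fx=5,fy=5,interpolation=2))
E
```

```text
t 20.57 p [461.8 345.8  93.2] f [-0.  -0.4 -3.5] m [ 0.04 -0.17 -0.07] w 19.6 q [0.44 0.64 1.68 0.23 1.05 2.17]
side mallet_head 0.8 [323.3 538.5  42. ] [313. 313.]
side mallet_head 0.68 [655.7 369.5  36.3] [206. 261.]
side mallet_head 0.62 [526.4 327.  114.6] [248. 237.]
scene mallet_head 0.9 [324.4 535.3  37. ] [380. 171.]
scene mallet_head 0.8 [655.4 363.1  36.4] [358. 246.]
scene mallet_head 0.76 [530.4 325.  117.2] [338. 198.]
```

View pics/m8.png

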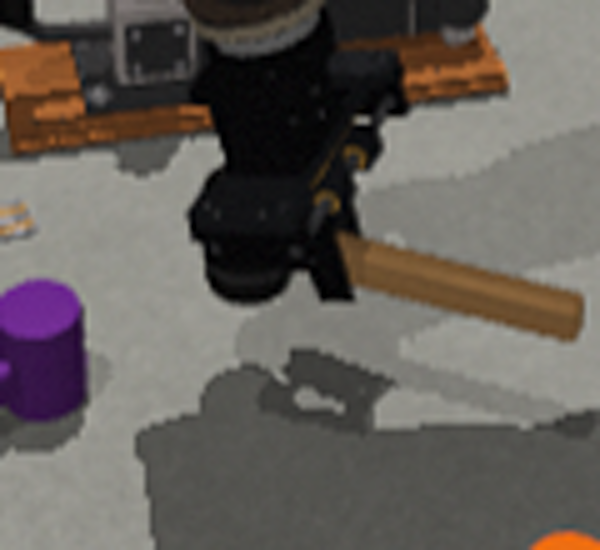

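The handle looks level in the side view, from (340,240) to (580,315) in the crop, so I'll set the mallet down.

Run:
```python
from h import *
r=tilted(17); q=r.as_quat()
manip.servo_line(tcp([466,344,55],r),q,vel=120)
c=manip.servo_line(tcp([466,344,34],r),q,vel=25,force_limit=6); st("down %s"%c)
manip.release(); manip.dwell(0.2); st("open")
p=np.array(manip.get_state()["ee_pos"])
manip.servo_line(p-110*r.apply([0,0,1]),q,vel=150); st("back")
look("side","s9",["mallet_head","mallet_handle"]);look("scene","c9",["mallet_head","ram_cap","pusher_post","pusher_edge","load_line"])
a=cv2.imread("pics/s9.png")[190:300,200:320]
cv2.imwrite("pics/m9.png",cv2.resize(a,None,fx=5,fy=5,interpolation=2))
```

```text
down True t 22.18 p [460.3 345.6  16.1] f [-1.3 -0.5  5.8] m [-0.15 -0.28 -0.04] w 19.9 q [0.44 0.75 1.72 0.25 0.91 2.13]
open t 23.67 p [459.8 345.3  15.3] f [ 0.3 -0.2 -0.5] m [ 0.04 -0.12 -0.04] w 95.3 q [0.44 0.75 1.72 0.25 0.91 2.13]
back t 24.55 p [490.  335.7 119.8] f [ 0.6 -1.   0.2] m [-0.02 -0.13  0.  ] w 95.2 q [0.4  0.64 1.61 0.21 1.14 2.16]
side mallet_head 0.6 [522.1 329.   36. ] [249. 255.]
side mallet_head 0.59 [321.3 540.8  35.1] [313. 315.]
side mallet_head 0.55 [653.  366.3  40.3] [207. 260.]
side mallet_handle 0.84 [690.8 422.6  34.4] [192. 273.]
side mallet_handle 0.82 [460.5 347.5  37.6] [268. 261.]
side mallet_handle 0.78 [387.4 555.8  38.5] [289. 317.]
scene mallet_head 0.79 [526.9 327.8  37.6] [336. 216.]
scene mallet_head 0.75 [656.  365.6  37. ] [359. 246.]
scene mallet_head 0.68 [318.4 537.2  35.8] [380. 170.]
scene ram_cap 0.66 [642.   31.1 270.1] [244. 192.]
scene pusher_post 0.71 [534.   -5.1 136.8] [228. 203.]
scene pusher_edge 0.81 [515.3 -12.6  85.6] [226. 211.]
scene load_line 0.98 [432.5 -37.3  90.9] [216. 192.]
```

View pics/m9.png

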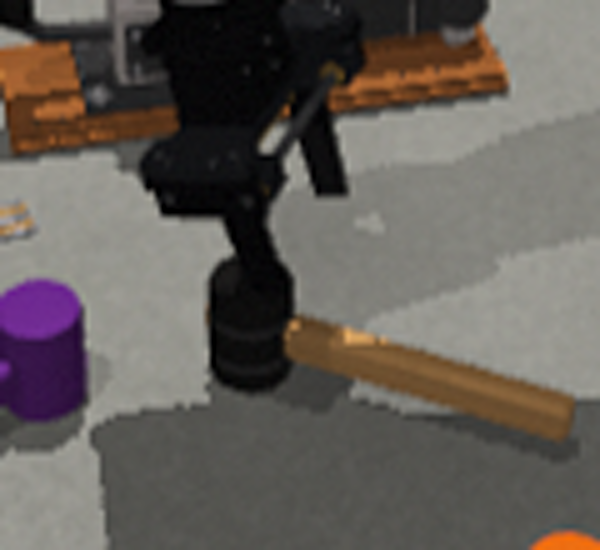

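The mallet is upright at about (525,328) with its head centre at 36–38 mm, and the ram is up. Now I'll look at the pusher, with the camera facing away from the barrel.

Run:
```python
from h import *
q=tilted(17).as_quat()
manip.servo_line([490,335.7,330],q,vel=250)
o=down(108.5)
print(manip.inverse_kinematics([531,-5,107],o),manip.inverse_kinematics([455,-30,107],o))
manip.move_to([505,-14,300],o); st()
look("wrist","w10",["pusher_post","load_line","pusher_edge","ram_cap"])
```

```text
[-1.33836645e-01  5.00663888e-01  1.90109257e+00 -4.44089210e-16
  7.39836195e-01 -2.02751888e+00] [-2.10868013e-01  4.17963118e-01  2.07759209e+00 -4.44089210e-16
  6.46037450e-01 -2.10455025e+00]
 t 29.57 p [505.  -13.9 300. ] f [-0.9  0.   0.1] m [ 0.14 -0.17 -0.01] w 95.0 q [-0.16  0.24  1.72  0.    1.18 -2.05]
wrist pusher_post 0.74 [530.2  -3.4 134.6] [254. 200.]
wrist load_line 0.83 [435.1 -41.1  88.5] [250. 120.]
wrist pusher_edge 0.97 [510.3 -13.7  85.2] [252. 176.]
```

View pics/w10.png

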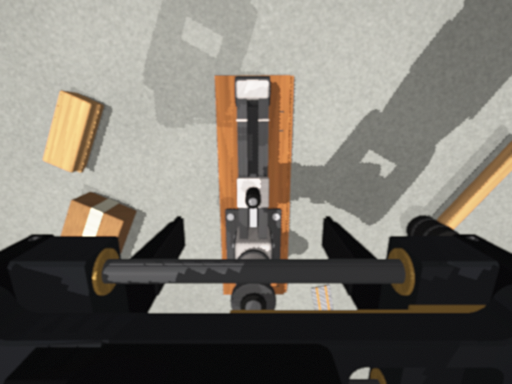

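The wrist view shows the magazine running straight up the image, the white line at about (252,120), the saddle at about (253,188) and the post at (253,198). I'll take a close crop for sub-pixel positions.

Run:
```python
from h import *
im=cv2.imread("pics/w10.png")
cv2.imwrite("pics/w10c.png",cv2.resize(im[100:225,205:300],None,fx=6,fy=4.8,interpolation=2))
for v in list(range(114,126))+list(range(170,186)): print(v,im[v,238:241].mean(),im[v,264:267].mean(),im[v,252:255].mean())
for uv,z in(((252.5,120),87),((253,179),87),((253.5,193),140)): print(uv,back("wrist",*uv,z).round(1))
```

```text
114 99.11111111111111 80.88888888888889 43.333333333333336
115 99.22222222222223 79.88888888888889 43.55555555555556
116 97.66666666666667 78.44444444444444 43.0
117 100.11111111111111 86.11111111111111 43.0
118 135.44444444444446 128.88888888888889 42.888888888888886
119 204.44444444444446 190.11111111111111 42.666666666666664
120 233.33333333333334 203.55555555555554 42.888888888888886
121 187.33333333333334 144.0 42.77777777777778
122 117.33333333333333 84.22222222222223 43.55555555555556
123 97.44444444444444 77.55555555555556 42.666666666666664
124 98.66666666666667 80.33333333333333 43.22222222222222
125 99.11111111111111 80.55555555555556 42.666666666666664
170 100.0 60.333333333333336 41.22222222222222
171 100.11111111111111 61.0 40.55555555555556
172 100.33333333333333 60.22222222222222 43.0
173 98.22222222222223 57.666666666666664 55.44444444444444
174 94.22222222222223 53.0 76.11111111111111
175 89.11111111111111 51.111111111111114 86.77777777777777
176 89.11111111111111 67.22222222222223 93.33333333333333
177 112.55555555555556 97.11111111111111 118.11111111111111
178 177.55555555555554 128.88888888888889 182.11111111111111
179 236.22222222222223 160.44444444444446 238.33333333333334
180 247.0 174.55555555555554 245.88888888888889
181 245.77777777777777 175.22222222222223 241.0
182 244.77777777777777 173.88888888888889 233.22222222222223
183 244.66666666666666 175.22222222222223 230.0
184 245.22222222222223 178.22222222222223 229.55555555555554
185 245.22222222222223 177.66666666666666 222.77777777777777
(252.5, 120) [434.4 -37.9  87. ]
(253, 179) [513.9 -10.6  87. ]
(253.5, 193) [519.9  -7.9 140. ]
```

View pics/w10c.png

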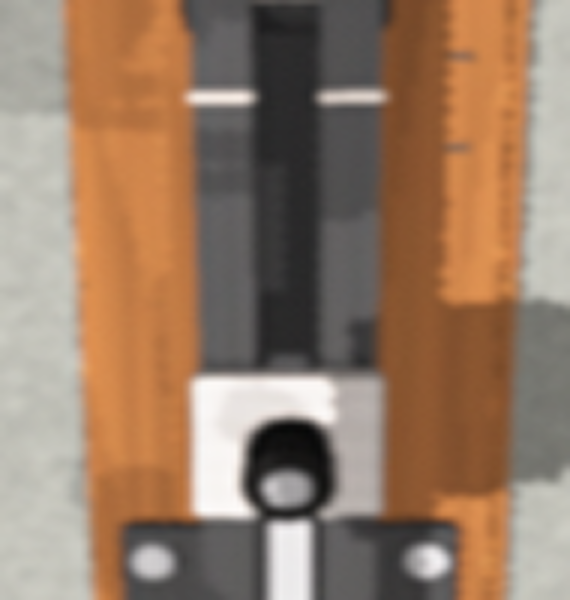

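Run:
```python
from h import *
pt=back("wrist",252.8,200.4,140); ed=back("wrist",252.8,178.3,100); print(pt.round(1),ed.round(1))
L=np.array([434.4,-37.9]); d=np.array([np.cos(np.radians(18.5)),np.sin(np.radians(18.5))])
print("post from line",(L+102*d).round(1),"edge",(L+80*d).round(1))
P=(pt[:2]+L+102*d)/2 
o=down(108.5)
manip.move_to([*P,165],o)
c=manip.servo_line([*P,107],vel=100,force_limit=10); st("down %s"%c)
if not c:
    manip.gripper_close(60); st("closed")
    look("wrist","w11",["pusher_edge","load_line"])
```

```text
[529.7  -5.6 140. ] [510.2 -12.1 100. ]
post from line [531.1  -5.5] edge [510.3 -12.5]
down False t 31.16 p [530.8  -5.7 107.8] f [ 0.1 -0.2  0.9] m [ 0.09 -0.19 -0.04] w 94.9 q [-0.14  0.5   1.9  -0.    0.74 -2.03]
closed t 32.31 p [530.6  -5.9 107. ] f [ 0.1 -4.2  0. ] m [-0.67 -0.3   0.01] w 21.0 q [-0.14  0.5   1.9  -0.    0.74 -2.03]
wrist pusher_edge 0.62 [508.6 -11.7  84.1] [255. 192.]
wrist load_line 0.59 [437.8 -38.2  87.9] [251.  84.]
```

View pics/w11.png

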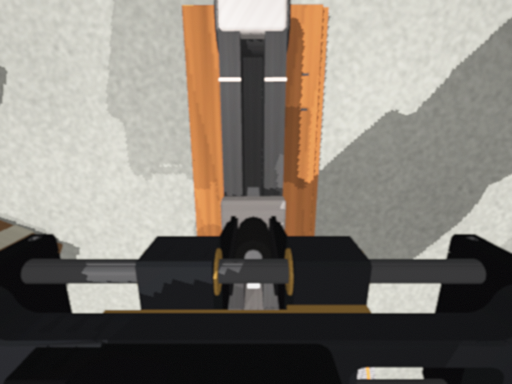

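The post is gripped with a finger opening of 21 mm. The line is at (252,79) in the wrist view and the saddle is just ahead of the fingers. Now I'll pull 80 mm.

Run:
```python
from h import *
d=np.array([np.cos(np.radians(18.5)),np.sin(np.radians(18.5)),0])
p=np.array([530.6,-5.7,107])
manip.servo_line(p-80*d,vel=60); manip.dwell(0.3); st("pulled")
look("wrist","w12",["load_line","pusher_edge"]);look("side","s12",["pusher_post","pusher_edge","mallet_head"]);look("scene","c12",["pusher_post","load_line","ram_cap"])
im=cv2.imread("pics/w12.png"); cv2.imwrite("pics/w12c.png",cv2.resize(im[110:250,200:310],None,fx=5,fy=4.2,interpolation=2))
s=cv2.imread("pics/s12.png")[140:220,190:310]; cv2.imwrite("pics/s12c.png",cv2.resize(s,None,fx=6,fy=6,interpolation=2))
```

```text
pulled t 34.24 p [456.7 -31.  107. ] f [11.5  1.6 -9.3] m [ 0.32 -1.84 -0.05] w 20.9 q [-0.21  0.42  2.08  0.    0.64 -2.11]
wrist load_line 0.84 [439.2 -41.   87. ] [247. 197.]
wrist pusher_edge 0.93 [437.9 -37.   85.7] [253. 197.]
side pusher_post 0.6 [452.2 -29.5 136.1] [277. 174.]
side pusher_edge 0.55 [434.2 -43.   82.8] [281. 184.]
side mallet_head 0.82 [522.5 331.   34.6] [249. 256.]
side mallet_head 0.74 [652.3 365.4  39.8] [208. 259.]
side mallet_head 0.61 [319.1 538.9  39.5] [314. 314.]
scene pusher_post 0.62 [458.2 -33.2 138. ] [217. 186.]
scene load_line 0.83 [435.  -40.9  88. ] [215. 194.]
scene load_line 0.19 [ 709.3 -241.4    1. ] [150. 288.]
scene ram_cap 0.67 [ 704.5 -241.4    2.5] [150. 286.]
scene ram_cap 0.49 [641.   28.5 269.6] [243. 192.]
```

View pics/w12c.png

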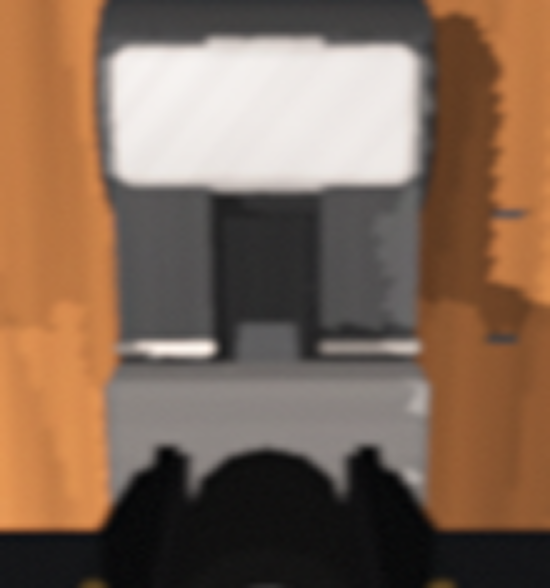

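View pics/s12c.png

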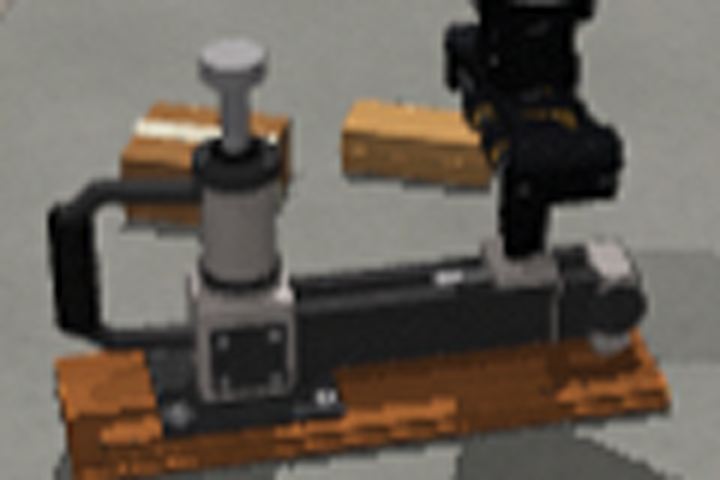

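Run:
```python
from h import *
l=back("wrist",252.5,192.9,87)
d=np.array([np.cos(np.radians(18.5)),np.sin(np.radians(18.5)),0])
for v,z in((195.2,87),(200,100)): print(np.dot(back("wrist",252.5,v,z)-l,d))
im=cv2.imread("pics/w12.png")
for v in range(188,206): print(v,im[v,228:240].mean(),im[v,268:280].mean())
```

```text
1.780588123590878
1.4619332015300928
188 81.0 53.666666666666664
189 80.52777777777777 49.52777777777778
190 105.41666666666667 71.5
191 176.61111111111111 116.88888888888889
192 228.63888888888889 148.41666666666666
193 221.16666666666666 136.55555555555554
194 163.91666666666666 89.05555555555556
195 95.05555555555556 66.16666666666667
196 80.66666666666667 87.30555555555556
197 98.94444444444444 104.63888888888889
198 107.13888888888889 108.11111111111111
199 110.86111111111111 111.47222222222223
200 120.63888888888889 122.63888888888889
201 130.88888888888889 133.08333333333334
202 135.77777777777777 136.72222222222223
203 136.83333333333334 137.30555555555554
204 135.94444444444446 135.83333333333334
205 134.61111111111111 134.16666666666666
```

The rear edge is about 2 mm short of the line centre, so the joint is at roughly 78 mm. I'll pull 2 mm more and recheck.

Run:
```python
from h import *
d=np.array([np.cos(np.radians(18.5)),np.sin(np.radians(18.5)),0])
p=np.array([530.6,-5.7,107])
manip.servo_line(p-82*d,vel=20); manip.dwell(1.0); st("pulled")
look("wrist","w13",["load_line","pusher_edge"]);look("scene","c13",["mallet_head","ram_cap","tapping_block","cleat_carton","cleat_strip"])
im=cv2.imread("pics/w13.png"); 
for v in range(192,208): print(v,im[v,228:240].mean(),im[v,268:280].mean())
a=cv2.resize(im[110:250,200:310],(400,500),interpolation=2); b=cv2.resize(cv2.imread("pics/c13.png")[150:310,110:400],(400,500),interpolation=2)
cv2.imwrite("pics/m13.png",np.hstack([a,b]))
```

```text
pulled t 36.04 p [454.8 -31.7 107. ] f [ 10.3   1.3 -10.2] m [ 0.39 -1.86  0.01] w 21.1 q [-0.22  0.42  2.08  0.    0.64 -2.11]
wrist load_line 0.73 [436.5 -40.6  87.1] [249. 197.]
wrist pusher_edge 0.85 [436.5 -36.7  84.2] [254. 197.]
scene mallet_head 0.77 [320.3 532.9  35. ] [379. 171.]
scene mallet_head 0.68 [525.8 327.6  34.5] [336. 217.]
scene mallet_head 0.58 [657.3 368.7  37.1] [360. 246.]
scene ram_cap 0.61 [640.4  30.9 269.2] [244. 192.]
scene tapping_block 0.66 [ 549.4 -313.5    2.5] [128. 247.]
scene tapping_block 0.62 [527.9 325.9  35.3] [335. 217.]
scene cleat_carton 0.94 [ 703.4 -241.2    3.7] [150. 286.]
scene cleat_strip 0.66 [735.8 212.8   3.4] [313. 280.]
192 87.02777777777777 51.75
193 130.16666666666666 84.63888888888889
194 182.88888888888889 125.02777777777777
195 191.38888888888889 135.44444444444446
196 152.11111111111111 120.75
197 113.27777777777777 108.83333333333333
198 104.94444444444444 106.5
199 110.13888888888889 111.11111111111111
200 120.08333333333333 122.36111111111111
201 130.5 132.44444444444446
202 135.47222222222223 136.72222222222223
203 136.5 136.75
204 136.02777777777777 135.72222222222223
205 134.38888888888889 133.97222222222223
206 133.94444444444446 132.94444444444446
207 133.66666666666666 132.13888888888889
```

View pics/m13.png

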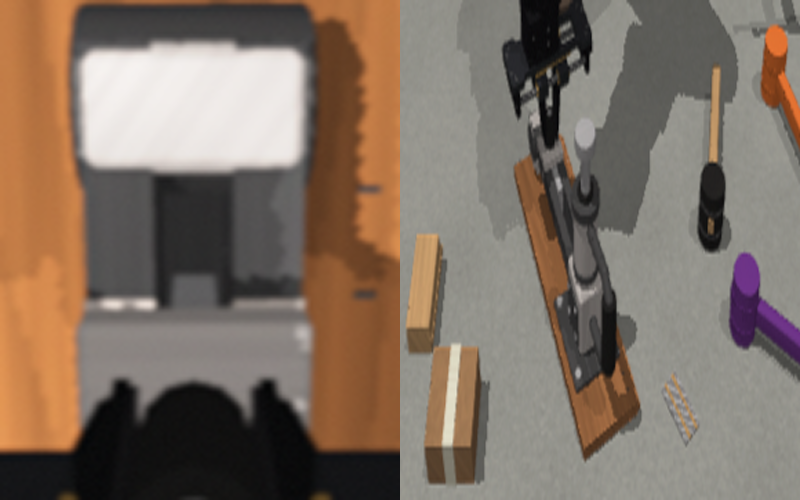

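The saddle's rear edge now half-covers the white line, at about (120,303) in the left panel, so the joint is at roughly 80 mm. The mallet stands alone, the ram is up and the bystanders haven't moved. I'm handing the job in.

Run:
```python
from h import *
manip.sign_off(); st()
```

```text
the job is handed in; nothing more can be done
the job is handed in; nothing more can be done
```

The job is done and handed in: I struck the ram to its bottom stop, set the mallet down, and left the gripper holding the pusher at the load line. The clock read 36 s at my last check, against the 61 s limit.

- **Strike:** I picked up the black mallet with the pale handle and hit the ram briskly. I then pressed on until the force limit tripped, with the cap at about 225 mm, so it was at the bottom. I struck a second time as insurance. I could not read the ram's speed directly; the commanded mean speeds were 350 and 300 mm/s.
- **Mallet:** It turned about 17° in the grip from the blows. I tilted the tool to level it and stood it back at its old place, clear of the nailer. Its head centre is about 35 mm above the bench.
- **Pusher:** I gripped the post and pulled it back. The first pull stopped about 2 mm short because the arm gave slightly under the spring, so I pulled a little further. In the last picture the rear edge half-covers the white line (about 80 mm), and the force reading shows about 10 N of spring pull on the gripper.
- **Last checks:** The ram was back up at about 269 mm. The tapping block, carton and strip were where they started, within the network's error of about 5 mm. None of the last checks failed or disagreed, apart from stray low-confidence network detections.

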